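# Lock the indexing disc on the bench fixture

### The arm

A 7-joint arm with a two-finger parallel gripper is mounted at the origin on a cart in front of the work surface, level with it; the furniture and walls round the work are solid. World frame = base frame: x ahead of the robot, y to its left, z up, the work surface at z = 0. Lengths are in m, angles in rad, forces in N, time in s.
With the tool pointing down it reaches from about 0.425 to 0.825 m from the base axis. Payload 3.6 kg.
Tool frame: the origin (TCP) lies at the very end of the fingers, on their centre line; the grasp point (between the pads) lies 19 mm behind it; z points along the fingers, y is the line along which they close (so a half turn about z gives the same grasp; the last joint's range is limited). The gripper opens to 85 mm and grips with 20 to 120 N. Pads are 22 mm wide; open, the fingers measure 114 mm over their backs; the gripper's body (76 mm by 85 mm) begins 54 mm behind the grasp point. The pads swing forward as they close: fully open they stand 13 mm farther back than shut.
Start: joints at [1.288, 0.615, -0.013, 1.423, 0.008, 1.103, -0.04], TCP at [0.165, -0.629, 0.231] pointing down, gripper open.
Joint ranges: [-3.12, 3.12], [-0.3, 2.06], [-1.34, 1.32], [0.26, 2.42], [-1.36, 4.5], [0.01, 1.98], [-2.84, 2.84]. Speed limits (rad/s): [2.79, 2.79, 3.14, 3.14, 3.14, 3.14, 3.14].

### API

Orientations are given as a unit quaternion [x, y, z, w].
In Python, from rig import * gives the robot as it stands.
- The arm moves only by the tool apply_moves, never from a script. Its argument "commands" is text: rows parted by semicolons, each of 7 numbers parted by spaces: the shift along the world's x, y, z normalised to -1 to 1, where 1 is 1 m, then the turn, a rotation vector about the world's x, y, z normalised to -1 to 1, where 1 is 90 degrees, then the gripper command: -1 is shut, 1 is fully open, values between are in proportion. A call has 1 to 5 rows; each row shifts and turns the commanded pose from where the row before left it; what a row does not reach is not made up. A row lasts 1/8 s, in which the tool goes at most 62.5 mm and 10.7 degrees, less where a joint would pass 70% of its speed; a pose out of reach is approached as far as the arm can. A call with a number of a shift or a turn outside -1 to 1 is refused whole. A call with a gripper value outside its range is refused whole. The fingers move at their own pace and stop on an object; the grip force is fixed at half the most. Time passes only in rows, so rows that do not move let the fingers close. It gives the time, the measured TCP pose, the force, the opening and the grip force at its end, in the units of the state.
- get_state(): the state, without advancing time (a new reading comes with each control period).
- snapshot(name): name is "scene" or "side" or "wrist"; returns a dict with "img" (400x640x3 uint8, blue, green, red), "vertical_fov" (degrees; the focal length in pixels is half the picture's height over the tangent of half this angle, whatever the lens; pixels are square), "cx", "cy" (the principal point, pixels), "k1" (the pictures are not rectified: a ray, as slopes to the right and down, at radius r is drawn at 1 + k1 r^2 times it, then the intrinsics apply), "rvec" (rotation vector, rad) and "tvec" (3), from world to camera coordinates, as OpenCV has them; the wrist camera has in their place "T_tool_cam" (4x4, takes a point from camera to tool coordinates, whose origin is the TCP and whose axes are the flange's). Camera axes: x right, y down, z forward; pixel columns grow to the right and rows downward; lengths in m; the calibration is good to about 2 mm. A picture is of the moment at which its call begins: read the wrist's pose just before it. There is no depth.
- close_job(): hands the job in; it is judged then, once.
Trained networks look in a picture, given as the dict that the camera call returned (one of the last four; its "shot" number tells which), for a name from the list of things; names that differ only in an ending like _2 or _b are one class to them, and where a whole thing is asked for, a point or a joint stands for the part that bears it (a point fixed in the world has none). Each returns a list of dicts, best first, with "p" (0 to 1); they miss things now and then, are a little off and sometimes report something else, mostly with a low value. They report only what shows in the picture. A call takes as long as a camera call.
- silhouettes(target, picture): "region" (400x640 bool, what is visible of it).
- spot_point(target, picture): "position" ([x, y, z] in m, in world coordinates, good to about 4 mm: a listed point, or the origin of a listed thing).
The state is a dict: "clock": time; "joint_pos": joint angles; "joint_vel": joint speeds; "effort": joint torques, N m; "tool_pos": TCP position; "tool_rot": TCP orientation; "force": force on the tool from outside, world axes, zero at the start; "torque": the same for the moment, N m; "opening": opening from 0.0 (shut) to 1.0 (fully open); "gripper_force": force on a finger pad.
Only numpy, scipy, OpenCV 4.12 (cv2) and the standard library are available. Lean on these libraries where they do the work, as an engineer would, in place of code of your own. Each camera call takes 0.05 s, during which the arm holds its last target. There are 200 camera calls.

### The job

Lock the indexing fixture on the bench: push the red peg round, either way, until the slot in the round aluminium disc lines up with the steel bar, then push the bar by its orange plate through the slot and fully home, so that the plate meets the guide block. Do it by pushing with the fingers only; do not lift the bar, and leave the red screwdriver, the blue tape roll and the wood offcut where they are.

Things in the scene. Friction and masses are not known exactly. Their poses are not given: they have to be found in the camera images.
- lock_fixture: Fixture screwed to the bench, cannot move: grey base plate 310 x 100 x 10 mm with a blue guide block, a slotted aluminium disc and a blue keeper in a row. Origin on the bench surface under the disc's axis; x along the bar's track, the way the bar is pushed (guide, disc, keeper); z up. The plate spans x -240 to +70 mm, y -50 to +50 mm.
- guide_end (a point): Middle of the guide block's rear face, where the bar's plate stops: fixture x -100 mm, 24 mm above the bench. The blue block runs 55 mm from here towards the disc, 41 mm wide, top 42 mm above the bench (screws 45 mm), with a 17 mm wide tunnel for the bar. Behind it low rails 29 mm wide over all, top 26 mm, flank the bar.
- keeper (a point): Centre of the opening of the blue keeper beyond the disc, fixture x +50 mm, 28 mm above the bench. The keeper is 12 mm thick, 46 mm wide, top 43 mm above the bench; opening 22 mm wide.
- lock_disc (a joint): Angle (rad) of the aluminium disc about its upright axis, counter-clockwise from above positive. Its slot lines up with the bar's track at 0 and equally at pi; starts between 0.6 and 2.55. Turns past both; friction (about 0.07 N m) keeps it where it is left. The bar's round nose enters if the slot is within about 0.15 rad of lined up, and centres it.
- disc_center (a point): Centre of the disc's top face, on its axis, 40 mm above the bench; x along the slot. The disc is 76 mm across; the slot runs right across it, 18 mm wide, open at the top, its floor 18 mm above the bench.
- turn_peg (a point): Centre of the top of the red peg on the disc. The peg is 14 mm in diameter and stands from 40 to 75 mm above the bench, 27 mm from the disc's axis, square to the slot: at joint value q it lies in the direction q + pi/2 from the fixture's x axis.
- lock_bar: Loose steel bar 14 mm wide, 16 mm high, 0.2 to 0.33 kg, in the guide, slides with 1 to 3 N. x towards its round nose, z up. Origin on its underside (20 mm above the bench) below the orange plate's middle; nose 168 mm ahead. Origin starts at fixture x -226 to -212 mm, nose just short of the disc; fully home -106 mm, plate against the guide block, nose 6 mm out of the keeper.
- push_plate (a point): Centre of the upright orange push plate at the tail of the bar: 12 mm thick (along the bar), 40 mm wide, from 32 to 78 mm above the bench; this point is 55 mm above the bench. Push on its rear face (towards the bar's nose).
- screwdriver_red: Bystander: loose red screwdriver, 209 mm long, 29 mm thick, lying beside the fixture on the side away from the robot, about 113 mm from the track. Origin at the centre of its underside, its length along its y.
- insulating_tape: Bystander: loose roll of blue tape, 66 mm across, 19 mm high, lying flat beside the disc on the side away from the robot. Origin at the centre of its underside.
- wood_offcut: Bystander: loose wood block 56 x 130 x 44 mm at the left end of the bench, left of the vice. Origin at the centre of its underside, its length along its y.

How it is judged:
By the outcome, as a careful person would: the job done as asked, in the order asked, and still so for the second after the job is handed in, with the robot touching nothing.
It also fails if it takes over 48 s, if anything falls off the work surface, if the arm or the gripper's body presses on something with over 40 N, if the wrist force passes 120 N, or if a joint passes its speed limit or range.

## Working session

There is one attempt and no reset: what is moved stays moved. The work goes in short steps, Python scripts to look and compute and a tool call to move; the robot and the scene stay as the last step left them, time stands still between calls to the robot, and variables do not carry over. Pictures are saved under pics/ and viewed, at most 10 in all, crops included, and the job is handed in when it is done.

Besides the shell and the picture viewer there is one more tool, called after ">>>" by a JSON object that holds its "method" and its "body", one argument or row to a line. apply_moves: Moves the arm, as the interface text tells. Scaled input: -1 to 1 covers 1 m each way for a shift and 90 degrees each way for a turn. Its arguments: {"type":"object","properties":{"commands":{"type":"string"}},"required":["commands"]}

```bash
mkdir -p pics
python3 - <<'E'
from rig import *
import cv2,numpy as np
s=get_state();print(s['clock'],s['tool_pos'],s['tool_rot'],s['force'])
for n in("scene","side"):
    p=snapshot(n);cv2.imwrite(f"pics/{n}0.png",p["img"])
    for t in("guide_end","keeper","disc_center","turn_peg","push_plate","lock_bar","lock_fixture","insulating_tape","screwdriver_red","wood_offcut"):
        r=spot_point(t,p)
        print(n,t,[(np.round(q["position"],4).tolist(),round(q["p"],2)) for q in r[:2]])
E
```

```text
0.0 [ 0.16491177 -0.62792498  0.23010912] [ 9.91762884e-01  1.28080661e-01 -1.74712361e-04 -1.30189066e-03] [ 0.04444357  0.28264679 -0.5143027 ]
scene guide_end [([0.5559, -0.0602, 0.0245], 0.62)]
scene keeper [([0.6321, 0.0743, 0.0292], 0.85)]
scene disc_center [([0.6055, 0.0256, 0.038], 0.64)]
scene turn_peg [([0.5803, 0.0251, 0.0731], 0.56)]
scene push_plate [([0.496, -0.168, 0.0556], 0.91)]
scene lock_bar [([0.4976, -0.1634, 0.0177], 0.89)]
scene lock_fixture [([0.6063, 0.022, 0.0038], 0.73)]
scene insulating_tape [([0.72, 0.0022, -0.0036], 0.95)]
scene screwdriver_red [([0.6444, -0.135, 0.0024], 0.76), ([0.4986, -0.1671, 0.0192], 0.67)]
scene wood_offcut [([0.385, 0.2511, -0.0001], 0.74)]
side guide_end [([0.5592, -0.0618, 0.0248], 0.95)]
side keeper []
side disc_center [([0.606, 0.0282, 0.0376], 0.71)]
side turn_peg [([0.5787, 0.0209, 0.0772], 0.64)]
side push_plate [([0.4996, -0.1631, 0.0508], 0.96), ([0.6322, 0.072, 0.0233], 0.36)]
side lock_bar [([0.4961, -0.1631, 0.0181], 0.73)]
side lock_fixture [([0.6019, 0.025, -0.0], 0.61)]
side insulating_tape [([0.7179, 0.0031, -0.0011], 0.94), ([0.5619, -0.0618, 0.0242], 0.65)]
side screwdriver_red [([0.6418, -0.1357, -0.0011], 0.8), ([0.6041, 0.0278, -0.0005], 0.45)]
side wood_offcut [([0.384, 0.2541, 0.0015], 0.81)]
```

View pics/scene0.png

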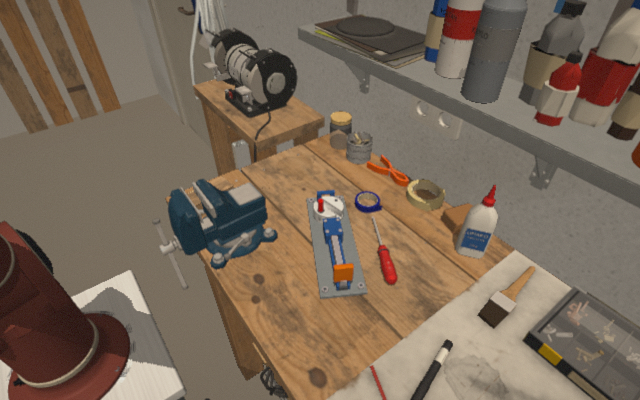

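The track runs at about 60.7° in the world, with the disc at (0.606, 0.027) and q ≈ 0.64. I'll approach shut, with tool x along the track.

>>> {"method": "apply_moves", "body": {
  "commands": "0.03 0.048 0 0 0 0.102 -1;0.03 0.048 0 0 0 0.102 -1;0.03 0.048 0 0 0 0.102 -1;0.03 0.048 0 0 0 0.102 -1;0.03 0.048 0 0 0 0.102 -1"
}}

```text
clock: 1.72
tool_pos: [0.3161, -0.3872, 0.2317]
tool_rot: [0.862, 0.507, 0.0, 0.001]
force: [0.8, -0.5, -0.5]
opening: 0.001
gripper_force: 0.0
```

>>> {"method": "apply_moves", "body": {
  "commands": "0.03 0.048 0 0 0 0 -1;0.03 0.048 0 0 0 0 -1;0.03 0.048 0 0 0 0 -1;0.03 0.048 0 0 0 0 -1;0.03 0.048 0 0 0 0 -1"
}}

```text
clock: 2.35
tool_pos: [0.4661, -0.1473, 0.2317]
tool_rot: [0.863, 0.504, 0.0, 0.0]
force: [1.7, -0.7, -0.3]
opening: -0.001
gripper_force: 0.0
```

>>> {"method": "apply_moves", "body": {
  "commands": "0.03 0.048 0 0 0 0 -1;0.03 0.048 0 0 0 0 -1;0 0 0 0 0 0 -1;0 0 0 0 0 0 -1"
}}

```text
clock: 2.85
tool_pos: [0.5248, -0.0532, 0.2312]
tool_rot: [0.863, 0.505, -0.001, 0.0]
force: [0.6, -1.1, 0.5]
opening: -0.003
gripper_force: 0.0
```

```bash
cat > h.py <<'E'
from rig import *
import cv2,numpy as np
from scipy.spatial.transform import Rotation as R
def look(cams,names):
    s=get_state();T=R.from_quat(s['tool_rot'])
    print(s['clock'],np.round(s['tool_pos'],4),'yaw',np.round(np.degrees(np.arctan2(*T.as_matrix()[[1,0],0])),1),'F',np.round(s['force'],1),s['opening'])
    for n in cams:
        p=snapshot(n);cv2.imwrite(f"pics/{n}_{s['clock']:.2f}.png",p["img"])
        for t in names:
            r=spot_point(t,p);print(n,t,[(np.round(q["position"],4).tolist(),round(q["p"],2)) for q in r[:1]])
E
python3 -c "
from h import *
look(['scene','side','wrist'],['guide_end','keeper','disc_center','turn_peg','push_plate','lock_bar'])";ls pics
```

```text
2.85 [ 0.5248 -0.0532  0.2312] yaw 60.6 F [ 0.6 -1.1  0.5] -0.0032226023944019696
scene guide_end [([0.5567, -0.0587, 0.0263], 0.85)]
scene keeper [([0.6347, 0.0701, 0.0306], 0.91)]
scene disc_center [([0.6075, 0.0253, 0.0389], 0.9)]
scene turn_peg [([0.5791, 0.022, 0.0719], 0.61)]
scene push_plate [([0.4985, -0.1665, 0.0539], 0.69)]
scene lock_bar [([0.498, -0.1637, 0.0171], 0.62)]
side guide_end [([0.5566, -0.0625, 0.0243], 0.69)]
side keeper [([0.6294, 0.0709, 0.0264], 0.58)]
side disc_center [([0.6039, 0.029, 0.0366], 0.86)]
side turn_peg [([0.577, 0.0178, 0.0784], 0.85)]
side push_plate [([0.4995, -0.1666, 0.0517], 0.97)]
side lock_bar [([0.4968, -0.1651, 0.0204], 0.87)]
wrist guide_end [([0.5559, -0.0585, 0.0277], 0.74)]
wrist keeper [([0.6295, 0.0736, 0.0296], 0.66)]
wrist disc_center [([0.607, 0.029, 0.0441], 0.73)]
wrist turn_peg [([0.5777, 0.0239, 0.0758], 0.79)]
wrist push_plate [([0.5019, -0.1623, 0.0563], 0.82)]
wrist lock_bar [([0.4969, -0.1638, 0.0228], 0.98)]
scene0.png
scene_2.85.png
side0.png
side_2.85.png
wrist_2.85.png
```

View pics/side_2.85.png

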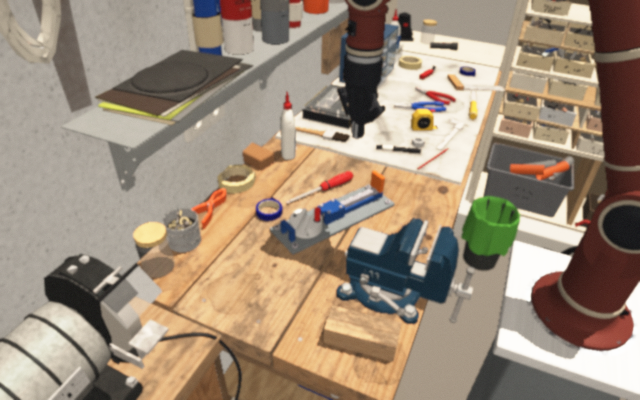

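>>> {"method": "apply_moves", "body": {
  "commands": "0.035 0.051 0 0 0 0 -1;0 0 -0.05 0 0 0 -1;0 0 -0.05 0 0 0 -1;0 0 0 0 0 0 -1"
}}

```text
clock: 4.4
tool_pos: [0.5571, -0.002, 0.128]
tool_rot: [0.863, 0.505, -0.004, -0.002]
force: [-0.1, -0.8, -0.0]
opening: 0.001
gripper_force: 0.0
```

The side view shows the fixture clear, with the peg at about (318, 213). The vice is well off to the side, so it's safe to go down.

>>> {"method": "apply_moves", "body": {
  "commands": "0.002 0 -0.04 0 0 0 -1;0 0 -0.034 0 0 0 -1;0 0 0 0 0 0 -1"
}}

```text
clock: 4.78
tool_pos: [0.5618, -0.0019, 0.0573]
tool_rot: [0.863, 0.505, -0.001, -0.0]
force: [-0.5, -0.2, 0.5]
opening: 0.001
gripper_force: 0.0
```

```bash
python3 -c "
from h import *
look(['scene','side'],['turn_peg','disc_center'])
a=cv2.imread(sorted(__import__('glob').glob('pics/side_4*'))[-1])
cv2.imwrite('pics/c1.png',cv2.resize(a[150:270,240:420],None,fx=4,fy=4))"
```

```text
4.775 [ 0.5618 -0.0019  0.0573] yaw 60.6 F [-0.5 -0.2  0.5] 0.0005560027823462184
scene turn_peg [([0.5791, 0.0248, 0.0739], 0.56)]
scene disc_center [([0.6036, 0.0233, 0.04], 0.59)]
side turn_peg [([0.5764, 0.0192, 0.0756], 0.8)]
side disc_center [([0.6054, 0.028, 0.0389], 0.72)]
```

View pics/c1.png

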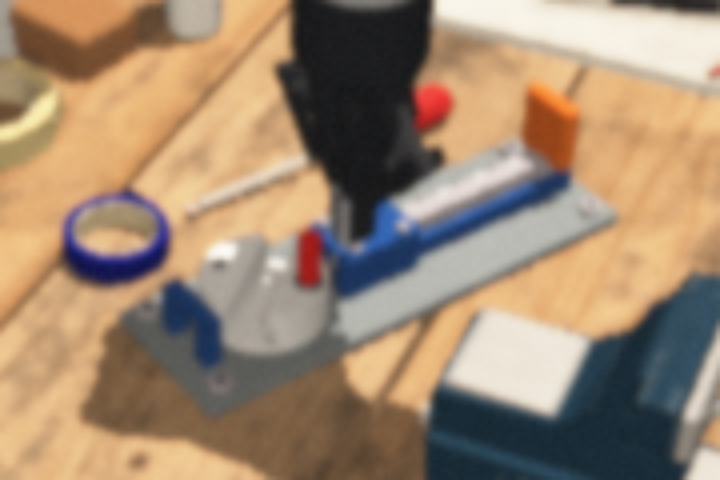

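The fingers are behind the peg (peg at about (310, 255) in the crop). I'll push along the track.

>>> {"method": "apply_moves", "body": {
  "commands": "0.004 0.007 0 0 0 0 -1;0.003 0.006 0 0 0 0 -1;0.003 0.005 0 0 0 0 -1;0.002 0.004 0 0 0 0 -1;0 0 0 0 0 0 -1"
}}

```text
clock: 5.7
tool_pos: [0.5705, 0.0198, 0.056]
tool_rot: [0.863, 0.505, -0.004, -0.001]
force: [-3.5, -1.4, -1.5]
opening: 0.001
gripper_force: 1.9
```

```bash
python3 -c "
from h import *
look(['scene','side','wrist'],['turn_peg','disc_center'])
a=cv2.imread('pics/'+sorted(f for f in __import__('os').listdir('pics') if f.startswith('side_5'))[-1])
cv2.imwrite('pics/c2.png',cv2.resize(a[150:270,240:420],None,fx=4,fy=4))"
```

```text
5.7 [0.5705 0.0198 0.056 ] yaw 60.6 F [-3.5 -1.4 -1.5] 0.0013043838421163505
scene turn_peg [([0.5808, 0.0386, 0.0738], 0.82)]
scene disc_center [([0.6053, 0.0228, 0.0366], 0.94)]
side turn_peg [([0.5793, 0.035, 0.0792], 0.77)]
side disc_center [([0.6048, 0.0293, 0.0362], 0.96)]
wrist turn_peg [([0.5785, 0.0363, 0.0774], 0.74)]
wrist disc_center [([0.6064, 0.0276, 0.0461], 0.89)]
```

View pics/c2.png

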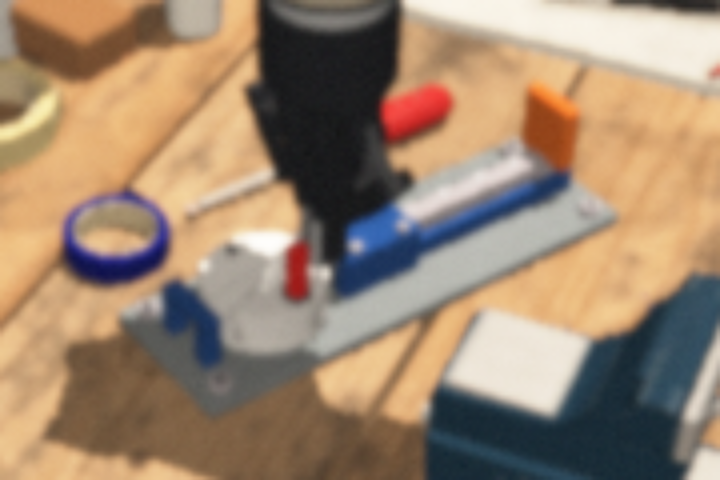

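The peg is about 0.17 rad short, so it needs 5–6 mm more.

>>> {"method": "apply_moves", "body": {
  "commands": "0.0015 0.0025 0 0 0 0 -1;0.0012 0.0023 0 0 0 0 -1;0 0 0 0 0 0 -1;0 0 0 0 0 0 -1"
}}

```text
clock: 6.65
tool_pos: [0.578, 0.0257, 0.0578]
tool_rot: [0.863, 0.505, 0.001, 0.0]
force: [-2.4, -1.3, 0.4]
opening: 0.003
gripper_force: 0.9
```

```bash
python3 -c "
from h import *
look(['scene','side','wrist'],['turn_peg','disc_center'])
look(['wrist'],['turn_peg','disc_center'])
"; ls pics
```

```text
6.65 [0.578  0.0257 0.0578] yaw 60.6 F [-2.4 -1.3  0.4] 0.0028328104086629583
scene turn_peg [([0.5853, 0.0437, 0.0751], 0.57)]
scene disc_center [([0.6038, 0.0241, 0.0417], 0.88)]
side turn_peg [([0.5827, 0.0405, 0.0783], 0.83)]
side disc_center [([0.6069, 0.0294, 0.0386], 0.82)]
wrist turn_peg [([0.5821, 0.0419, 0.0759], 0.91)]
wrist disc_center [([0.6056, 0.0286, 0.0454], 0.96)]
7.1 [0.578  0.0256 0.0577] yaw 60.6 F [-1.   0.1 -0.3] -0.0018891952739106728
wrist turn_peg [([0.5792, 0.0436, 0.0759], 0.81)]
wrist disc_center [([0.6079, 0.0311, 0.0467], 0.65)]
c1.png
c2.png
scene0.png
scene_2.85.png
scene_4.78.png
scene_5.70.png
scene_6.65.png
side0.png
side_2.85.png
side_4.78.png
side_5.70.png
side_6.65.png
wrist_2.85.png
wrist_5.70.png
wrist_6.65.png
wrist_7.10.png
```

>>> {"method": "apply_moves", "body": {
  "commands": "-0.005 -0.009 0 0 0 0 -1;-0.005 -0.009 0.02 0 0 0 -1;-0.01 -0.02 0.05 0 0 0 -1;-0.02 -0.035 0.04 0 0 0 -1;0 0 0 0 0 0 -1"
}}

```text
clock: 7.88
tool_pos: [0.5374, -0.0529, 0.1716]
tool_rot: [0.865, 0.501, 0.002, 0.003]
force: [0.8, 0.8, -1.1]
opening: -0.003
gripper_force: 0.0
```

```bash
python3 -c "
from h import *
look(['scene','side','wrist'],['turn_peg','disc_center','keeper','guide_end'])
look(['wrist'],['turn_peg','disc_center','keeper','guide_end'])
a=[cv2.imread('pics/'+f) for f in __import__('os').listdir('pics') if f.startswith('wrist_7.7') or f.startswith('wrist_7.8')or f.startswith('wrist_7.9')][0]
cv2.imwrite('pics/w3.png',a)
"; ls pics | tail -8
```

```text
7.875 [ 0.5374 -0.0529  0.1716] yaw 60.2 F [ 0.8  0.8 -1.1] -0.0025536023825717714
scene turn_peg [([0.5847, 0.0436, 0.0726], 0.77)]
scene disc_center [([0.6075, 0.0263, 0.0343], 0.98)]
scene keeper [([0.6348, 0.0705, 0.0283], 0.65)]
scene guide_end [([0.5549, -0.0591, 0.026], 0.92)]
side turn_peg [([0.5823, 0.0411, 0.0798], 0.9)]
side disc_center [([0.6067, 0.0271, 0.0376], 0.58)]
side keeper [([0.6286, 0.0688, 0.0251], 0.76)]
side guide_end [([0.557, -0.0631, 0.0221], 0.97)]
wrist turn_peg [([0.5805, 0.0444, 0.0753], 0.92)]
wrist disc_center [([0.6056, 0.0249, 0.0452], 0.93)]
wrist keeper [([0.6272, 0.0707, 0.0278], 0.8)]
wrist guide_end [([0.5549, -0.0603, 0.0275], 0.85)]
8.625 [ 0.5368 -0.0477  0.1672] yaw 60.6 F [ 0.6 -0.  -0.8] 0.0008694323750488537
wrist turn_peg [([0.5813, 0.0427, 0.0747], 0.57)]
wrist disc_center [([0.606, 0.0274, 0.0467], 0.92)]
wrist keeper [([0.6301, 0.0737, 0.0299], 0.88)]
wrist guide_end [([0.5565, -0.0613, 0.0287], 0.69)]
side_7.88.png
w3.png
wrist_2.85.png
wrist_5.70.png
wrist_6.65.png
wrist_7.10.png
wrist_7.88.png
wrist_8.62.png
```

View pics/w3.png

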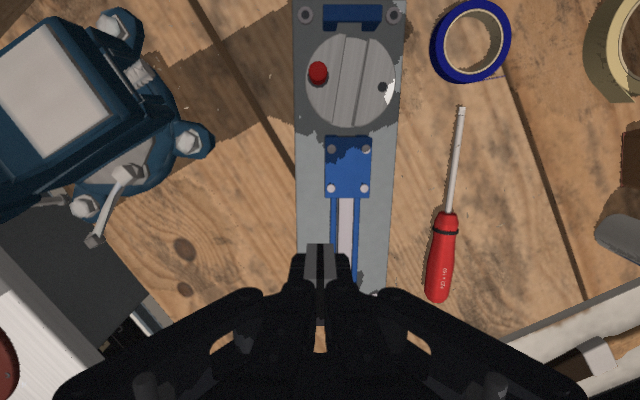

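```bash
python3 -c "
import cv2
a=cv2.imread('pics/wrist_8.62.png')
cv2.imwrite('pics/w4.png',cv2.resize(a[0:150,270:430],None,fx=4,fy=4,interpolation=cv2.INTER_CUBIC))"
```

```text
(no output)
```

View pics/w4.png

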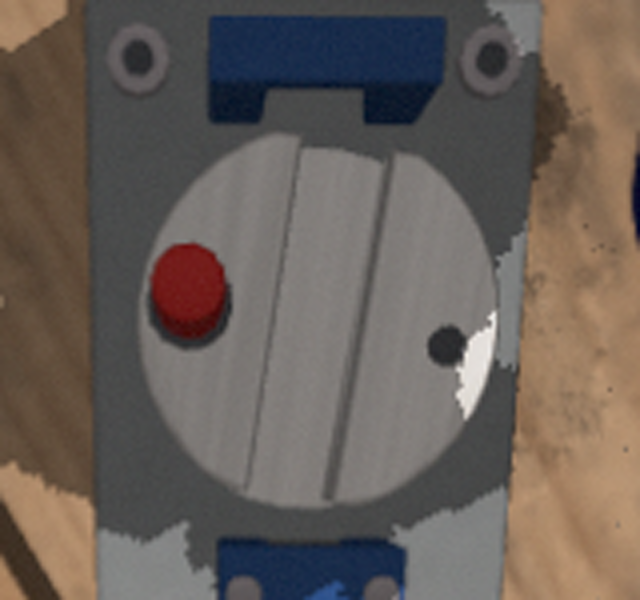

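```bash
cat >> h.py <<'E'
def proj(p,uv,z,pos,rot):
    f=200/np.tan(np.radians(p['vertical_fov'])/2);K=np.array([[f,0,p['cx']],[0,f,p['cy']],[0,0,1]])
    n=cv2.undistortPoints(np.array(uv,float).reshape(-1,1,2),K,np.array([p['k1'],0,0,0.]))[:,0]
    W=np.eye(4);W[:3,:3]=R.from_quat(rot).as_matrix();W[:3,3]=pos;T=W@p['T_tool_cam']
    d=np.c_[n,np.ones(len(n))]@T[:3,:3].T;o=T[:3,3]
    return o+d*((z-o[2])/d[:,2])[:,None]
E
python3 -c "
from h import *
s=get_state();p=snapshot('wrist')
def ang(a,b,z):
    q=proj(p,[(270+x/4,y/4) for x,y in (a,b)],z,s['tool_pos'],s['tool_rot']);d=q[0]-q[1];print(np.round(q,4).tolist(),np.degrees(np.arctan2(d[1],d[0])))
ang((300,140),(246,488),.04);ang((395,155),(334,497),.04)
ang((87,100),(98,560),.01);ang((538,50),(502,520),.01)
"
```

```text
[[0.6188, 0.0576, 0.04], [0.5769, 0.0038, 0.04]] 52.06718552598243
[[0.6341, 0.0459, 0.04], [0.5925, -0.0071, 0.04]] 51.872060529803825
[[0.5868, 0.0923, 0.01], [0.5378, 0.0053, 0.01]] 60.62263099886855
[[0.6776, 0.0524, 0.01], [0.6275, -0.0344, 0.01]] 60.00716954396361
```

The slot is at 52.0° and the track at about 60.4°, so it overshot by about 0.147 rad. I'll nudge the peg back about 4 mm from the other side.

>>> {"method": "apply_moves", "body": {
  "commands": "0.021 0.039 0 0 0 0 -1;0.021 0.039 0 0 0 0 -1;0.021 0.039 0 0 0 0 -1;0 0 0 0 0 0 -1;0 0 -0.05 0 0 0 -1"
}}

```text
clock: 9.55
tool_pos: [0.6035, 0.0699, 0.1204]
tool_rot: [0.863, 0.505, 0.005, 0.002]
force: [1.2, -0.2, -0.2]
opening: 0.0
gripper_force: 0.0
```

>>> {"method": "apply_moves", "body": {
  "commands": "0 0 0 0 0 0 -1;0 0 0 0 0 0 -1"
}}

```text
clock: 9.8
tool_pos: [0.6004, 0.0685, 0.1184]
tool_rot: [0.864, 0.504, 0.001, 0.0]
force: [0.3, 0.1, 0.5]
opening: -0.003
gripper_force: 0.0
```

>>> {"method": "apply_moves", "body": {
  "commands": "-0.001 0.001 -0.04 0 0 0 -1;0 0 -0.021 0 0 0 -1;0 0 0 0 0 0 -1;0 0 0 0 0 0 -1"
}}

```text
clock: 10.3
tool_pos: [0.6004, 0.0703, 0.0584]
tool_rot: [0.863, 0.504, 0.002, 0.001]
force: [-0.6, -0.2, -0.9]
opening: 0.004
gripper_force: 0.0
```

>>> {"method": "apply_moves", "body": {
  "commands": "-0.003 -0.0055 0 0 0 0 -1;-0.0025 -0.0045 0 0 0 0 -1;-0.0015 -0.0025 0 0 0 0 -1;-0.001 -0.002 0 0 0 0 -1;0 0 0 0 0 0 -1"
}}

```text
clock: 10.92
tool_pos: [0.5913, 0.0567, 0.0568]
tool_rot: [0.863, 0.505, 0.001, -0.0]
force: [0.8, 2.4, 1.9]
opening: -0.001
gripper_force: 1.4
```

>>> {"method": "apply_moves", "body": {
  "commands": "0 0 0 0 0 0 -1;0 0 0 0 0 0 -1"
}}

```text
clock: 11.18
tool_pos: [0.591, 0.056, 0.0564]
tool_rot: [0.863, 0.505, 0.0, -0.0]
force: [0.8, 2.3, 2.3]
opening: -0.001
gripper_force: 1.4
```

>>> {"method": "apply_moves", "body": {
  "commands": "0.006 0.011 0 0 0 0 -1;0 0 0.05 0 0 0 -1;0 0 0.06 0 0 0 -1;-0.02 -0.039 0 0 0 0 -1;-0.02 -0.039 0 0 0 0 -1"
}}

```text
clock: 11.8
tool_pos: [0.5562, -0.0127, 0.1666]
tool_rot: [0.863, 0.505, -0.001, 0.001]
force: [-1.1, -1.2, -0.4]
opening: -0.001
gripper_force: 0.0
```

>>> {"method": "apply_moves", "body": {
  "commands": "-0.02 -0.039 0 0 0 0 -1;0 0 0 0 0 0 -1;0 0 0 0 0 0 -1"
}}

```text
clock: 12.18
tool_pos: [0.5367, -0.0502, 0.166]
tool_rot: [0.863, 0.505, -0.0, -0.0]
force: [0.0, 0.4, 0.9]
opening: -0.0
gripper_force: 0.0
```

```bash
python3 -c "
from h import *
s=get_state();print(s['clock'],s['tool_pos']);p=snapshot('wrist');np.savez('pics/w5',pos=s['tool_pos'],rot=s['tool_rot'],**{k:p[k] for k in('vertical_fov','cx','cy','k1','T_tool_cam')})
cv2.imwrite('pics/w5.png',cv2.resize(p['img'][0:150,270:430],None,fx=4,fy=4,interpolation=cv2.INTER_CUBIC))"
```

```text
12.175 [ 0.53668562 -0.05016771  0.16599694]
```

View pics/w5.png

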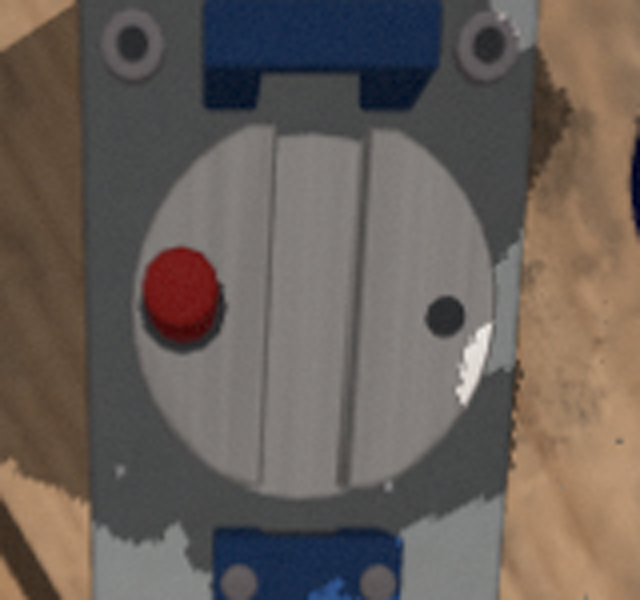

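The slot now lines up with the track to within about 0.03 rad. Next I go behind the orange plate.

>>> {"method": "apply_moves", "body": {
  "commands": "-0.019 -0.049 0 0 0 0 -1;-0.019 -0.049 0 0 0 0 -1;-0.019 -0.05 0 0 0 0 -1;0 0 0 0 0 0 -1;0 0 0 0 0 0 -1"
}}

```text
clock: 12.85
tool_pos: [0.4807, -0.1968, 0.1662]
tool_rot: [0.863, 0.505, 0.001, -0.0]
force: [0.4, 0.2, 0.6]
opening: 0.001
gripper_force: 0.0
```

```bash
python3 -c "
from h import *
look(['scene','side','wrist'],['push_plate','lock_bar'])"
```

```text
12.85 [ 0.4807 -0.1968  0.1662] yaw 60.7 F [0.4 0.2 0.6] 0.0008616593734289674
scene push_plate [([0.4944, -0.1707, 0.0516], 0.86)]
scene lock_bar [([0.4963, -0.1632, 0.0197], 0.61)]
side push_plate [([0.4975, -0.1644, 0.0507], 0.78)]
side lock_bar [([0.4932, -0.164, 0.0195], 0.86)]
wrist push_plate [([0.4971, -0.1636, 0.0538], 0.9)]
wrist lock_bar [([0.4965, -0.159, 0.0213], 0.88)]
```

>>> {"method": "apply_moves", "body": {
  "commands": "0 0 -0.05 0 0 0 -1;0 0 -0.05 0 0 0 -1;0 0 -0.02 0 0 0 -1;0 0 0 0 0 0 -1;0 0 0 0 0 0 -1"
}}

```text
clock: 13.92
tool_pos: [0.4807, -0.1985, 0.0472]
tool_rot: [0.863, 0.505, 0.001, 0.001]
force: [-0.2, -0.3, -0.2]
opening: 0.004
gripper_force: 0.0
```

>>> {"method": "apply_moves", "body": {
  "commands": "0.005 0.009 0 0 0 0 -1;0.005 0.009 0 0 0 0 -1;0.005 0.009 0 0 0 0 -1;0 0 0 0 0 0 -1"
}}

```text
clock: 14.42
tool_pos: [0.4957, -0.1698, 0.0466]
tool_rot: [0.863, 0.506, 0.001, 0.0]
force: [0.2, -0.1, -0.3]
opening: -0.005
gripper_force: 0.0
```

```bash
python3 -c "
from h import *
look(['scene','side'],['push_plate','lock_bar'])
a=cv2.imread('pics/side_14.43.png') if __import__('os').path.exists('pics/side_14.43.png') else cv2.imread('pics/side_14.42.png')
cv2.imwrite('pics/c6.png',cv2.resize(a[130:270,240:420],None,fx=4,fy=4))"
```

```text
14.425 [ 0.4957 -0.1698  0.0466] yaw 60.7 F [ 0.2 -0.1 -0.3] -0.00477153033304882
scene push_plate [([0.4994, -0.1554, 0.0521], 0.57)]
scene lock_bar [([0.6019, 0.0243, 0.0396], 0.71)]
side push_plate [([0.5063, -0.1505, 0.0525], 0.7)]
side lock_bar [([0.5003, -0.1525, 0.0212], 0.84)]
```

View pics/c6.png

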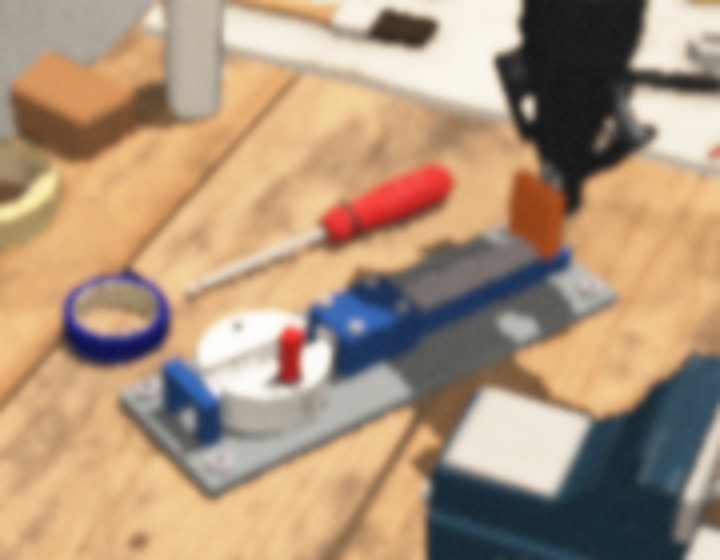

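The plate has moved about 13 mm with the fingers behind it, and the slot faces the bar. I'll keep pushing.

>>> {"method": "apply_moves", "body": {
  "commands": "0.005 0.0087 0 0 0 0 -1;0.005 0.0087 0 0 0 0 -1;0.005 0.0087 0 0 0 0 -1;0.005 0.0087 0 0 0 0 -1;0 0 0 0 0 0 -1"
}}

```text
clock: 15.35
tool_pos: [0.5158, -0.1348, 0.0464]
tool_rot: [0.863, 0.506, 0.001, -0.0]
force: [-0.8, -0.9, 0.8]
opening: 0.004
gripper_force: 0.0
```

>>> {"method": "apply_moves", "body": {
  "commands": "0.005 0.0087 0 0 0 0 -1;0.005 0.0087 0 0 0 0 -1;0.005 0.0087 0 0 0 0 -1;0.005 0.0087 0 0 0 0 -1;0 0 0 0 0 0 -1"
}}

```text
clock: 15.98
tool_pos: [0.5357, -0.1, 0.0464]
tool_rot: [0.863, 0.506, 0.001, -0.0]
force: [0.2, -0.9, 0.9]
opening: 0.0
gripper_force: 0.0
```

```bash
python3 -c "
from h import *
look(['scene','side'],['push_plate','lock_bar','disc_center','turn_peg'])"
```

```text
15.975 [ 0.5357 -0.1     0.0464] yaw 60.7 F [ 0.2 -0.9  0.9] 0.00019847629788173594
scene push_plate [([0.5411, -0.088, 0.0497], 0.65)]
scene lock_bar [([0.5439, -0.0849, 0.0187], 0.47)]
scene disc_center [([0.6066, 0.0266, 0.0378], 0.49)]
scene turn_peg [([0.5838, 0.0425, 0.072], 0.6)]
side push_plate [([0.5443, -0.0797, 0.0525], 0.61)]
side lock_bar [([0.5453, -0.086, 0.0183], 0.76)]
side disc_center [([0.6055, 0.0285, 0.0383], 0.92)]
side turn_peg [([0.5408, -0.0832, 0.0185], 0.39)]
```

>>> {"method": "apply_moves", "body": {
  "commands": "0.004 0.007 0 0 0 0 -1;0.003 0.005 0 0 0 0 -1;0.0015 0.0026 0 0 0 0 -1;0.0015 0.0026 0 0 0 0 -1;0 0 0 0 0 0 -1"
}}

```text
clock: 17.1
tool_pos: [0.5451, -0.0841, 0.0463]
tool_rot: [0.863, 0.505, 0.0, -0.0]
force: [-0.2, -0.0, -0.3]
opening: 0.0
gripper_force: 0.1
```

>>> {"method": "apply_moves", "body": {
  "commands": "0.001 0.0017 0 0 0 0 -1;0.001 0.0017 0 0 0 0 -1;0 0 0 0 0 0 -1"
}}

```text
clock: 17.48
tool_pos: [0.5465, -0.0818, 0.0463]
tool_rot: [0.863, 0.504, -0.001, 0.0]
force: [-0.9, -1.9, 1.8]
opening: 0.001
gripper_force: 1.4
```

>>> {"method": "apply_moves", "body": {
  "commands": "0.001 0.0017 0 0 0 0 -1;0.001 0.0017 0 0 0 0 -1;0 0 0 0 0 0 -1"
}}

```text
clock: 17.85
tool_pos: [0.5465, -0.0818, 0.0464]
tool_rot: [0.864, 0.503, -0.003, 0.001]
force: [-5.0, -6.9, 5.6]
opening: -0.0
gripper_force: 4.4
```

>>> {"method": "apply_moves", "body": {
  "commands": "0.0015 0.0026 0 0 0 0 -1;0 0 0 0 0 0 -1;0 0 0 0 0 0 -1"
}}

```text
clock: 18.23
tool_pos: [0.5464, -0.0818, 0.0464]
tool_rot: [0.865, 0.502, -0.006, 0.002]
force: [-6.9, -10.9, 8.2]
opening: -0.004
gripper_force: 6.4
```

>>> {"method": "apply_moves", "body": {
  "commands": "-0.008 -0.014 0 0 0 0 -1;-0.01 -0.018 0 0 0 0 -1;-0.01 -0.018 0.03 0 0 0 -1;0 -0.01 0.06 0 0 0 -1;0 0 0.06 0 0 0 -1"
}}

```text
clock: 18.85
tool_pos: [0.5226, -0.1354, 0.1976]
tool_rot: [0.864, 0.504, 0.001, -0.0]
force: [1.3, 0.3, -0.5]
opening: 0.001
gripper_force: 0.0
```

```bash
python3 -c "
from h import *
look(['side','wrist'],['push_plate','lock_bar','disc_center','turn_peg','screwdriver_red','insulating_tape'])
a=snapshot('side')['img'];b=snapshot('wrist')['img']
cv2.imwrite('pics/c7.png',np.hstack([cv2.resize(a[150:270,260:400],(400,343)),cv2.resize(b,(400,250))[:, :][:250].repeat(1,0) if 0 else cv2.copyMakeBorder(cv2.resize(b,(400,250)),0,93,0,0,0)]))"
```

```text
18.85 [ 0.5226 -0.1354  0.1976] yaw 60.6 F [ 1.3  0.3 -0.5] 0.0006929256103000091
side push_plate [([0.6029, 0.0257, 0.0006], 0.71)]
side lock_bar [([0.5514, -0.0657, 0.0202], 0.81)]
side disc_center [([0.6054, 0.0302, 0.0376], 0.66)]
side turn_peg [([0.5807, 0.0361, 0.0771], 0.63)]
side screwdriver_red [([0.6375, -0.1339, -0.0016], 0.69)]
side insulating_tape [([0.7195, 0.0055, -0.0026], 0.69)]
wrist push_plate [([0.5554, -0.064, 0.054], 0.63)]
wrist lock_bar [([0.5523, -0.0645, 0.021], 0.6)]
wrist disc_center []
wrist turn_peg []
wrist screwdriver_red [([0.6381, -0.1377, -0.0036], 0.57)]
wrist insulating_tape []
```

View pics/c7.png

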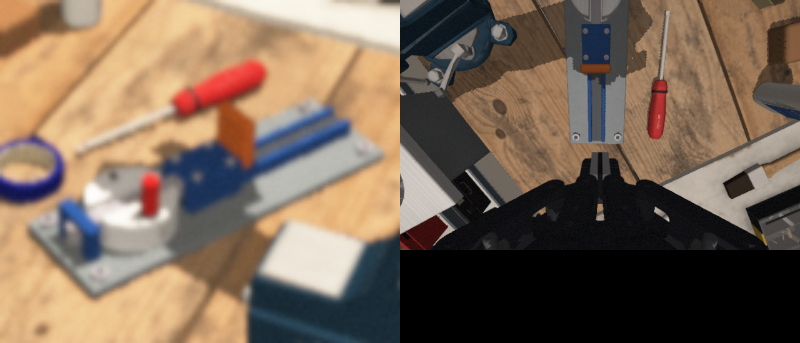

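The plate stands against the guide block (bar origin at about fixture x −106 mm), and the push stalled hard at about 15 N. The bystanders haven't moved, so I'll hand it in.

```bash
python3 -c "
from rig import *
print(close_job())"
```

```text
the job is handed in; nothing more can be done
None
```

The fixture is locked and the job is handed in: I lined the disc slot up with the bar (after nudging the peg back from a small overshoot), then pushed the bar through until its orange plate stopped against the guide block. The robot is clear of everything, the screwdriver and tape roll measured where they started, the arm never worked near the wood offcut, and it took about 19 s of the 48 s allowed; the judge returned no verdict.

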